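# Switch on a cooktop coil with its push-to-turn knob

## Task

Switch on the coil under the saucepan: push the red knob in, keep it pushed in while you turn it clockwise until you feel it come up against its stop, then let go so that it springs back out there. Feel for the stop and be gentle: press and twist only as hard as the knob needs, never ram or force it against its lock, bottom or stop. Do not touch the black knobs close around it, and leave the pans and the salt shaker where they are.

Things in the scene. Friction and masses are not known exactly. Their poses are not given: they have to be found in the camera images.
- knob_grip (a point): The red bar-grip knob, the only red one. Point on its turning axis, 12 mm below the bar's top. The bar is 40 mm long, 14 mm thick and 34 mm tall, on a round skirt 42 mm wide whose top is 22 mm below this point. Axes: x along the bar towards the white pointer line, z up = turning axis. The knob stands out at the start; pushing goes straight down, clockwise is as seen from above.
- knob_pointer (a point): Outer end of the white pointer line on the red knob, 18 mm from its axis, 12 mm above knob_grip. Pushed in, the knob turns clockwise against slight friction to a hard stop that lies 45 to 87 degrees from where the pointer starts (differs each time, cannot be seen: feel for it). Let go at the stop it springs out; let go more than 8 degrees short it stays 4.5 mm down.
- collar: Steel collar round the red knob (54 mm wide, 12 mm high) with its lock and stop inside; origin on the turning axis on the cooktop's face, z up. Knob out: knob_grip is 47 mm above it. The spring pushes with 4 N at first, 1 N more per mm. The lock is clear 4.5 mm down (8.5 N); until then the knob turns 5 to 18 degrees at most. It bottoms hard 10.5 mm down (14.5 N).
- cooktop: White four-coil electric cooktop, 500 mm (x) by 600 mm (y) by 30 mm high; origin at the centre of its underside on the worktop. Five knobs stand in a 62 mm grid (two columns, three rows) on the centre strip; an amber lamp takes the sixth place.
- ctl_b: A black neighbour knob, same size as the red one when out (bar 40 by 14 mm, skirt 42 mm wide, top 59 mm above the cooktop's face), turning freely; origin on its axis on the cooktop's face. May stand at any of the five places and point any way. Not to be touched. Neighbouring axes are 62 mm apart.
- ctl_c: A black neighbour knob, same size as the red one when out (bar 40 by 14 mm, skirt 42 mm wide, top 59 mm above the cooktop's face), turning freely; origin on its axis on the cooktop's face. May stand at any of the five places and point any way. Not to be touched. Neighbouring axes are 62 mm apart.
- ctl_d: A black neighbour knob, same size as the red one when out (bar 40 by 14 mm, skirt 42 mm wide, top 59 mm above the cooktop's face), turning freely; origin on its axis on the cooktop's face. May stand at any of the five places and point any way. Not to be touched. Neighbouring axes are 62 mm apart.
- ctl_e: A black neighbour knob, same size as the red one when out (bar 40 by 14 mm, skirt 42 mm wide, top 59 mm above the cooktop's face), turning freely; origin on its axis on the cooktop's face. May stand at any of the five places and point any way. Not to be touched. Neighbouring axes are 62 mm apart.
- saucepan: Steel saucepan, 160 mm across, 75 mm high, with a black handle, standing on a coil; origin at the centre of its underside. Bystander.
- skillet: Dark steel frying pan, 176 mm across, 38 mm high, with a black handle, standing on a coil; origin at the centre of its underside. Bystander.
- shaker: White salt shaker with a steel cap, 40 mm across, 75 mm high, standing on the cooktop behind the knobs; origin at the centre of its underside. Bystander.

How it is judged:
On the way, in this order (a step that is already met when the one before it is completed fails the run):
1. the red knob is pushed in past its lock (z of knob_grip in the frame of collar below 0.0425 m), for 0.1 s.
2. the red knob, still pushed in, is turned round and brought up against its stop (felt with more than 3 N) (distance of knob_pointer from where it was at the start of the episode above 0.01 m and z of knob_grip in the frame of collar below 0.0435 m and contact force between knob and collar above 3 N), for 0.1 s.
At the end, for the whole second after the job is handed in: The red knob has sprung fully out again (within 2 mm of its full height) at its stop, with its pointer's end more than 10 mm from where it began; the pans and the salt shaker have not been moved by more than 15 mm (distance of knob_pointer from where it was at the start of the episode above 0.01 m and z of knob_grip in the frame of collar above 0.045 m); the robot touches nothing.
It fails at once if a black neighbour knob is touched (more than 0.5 N) (contact force between any of ctl_b, ctl_c, ctl_d, ctl_e and anything else above 0.5 N).
It fails at once if the red knob is forced against its lock, bottom or stop (more than 22 N inside the collar) (contact force between knob and collar above 22 N).
It fails at once if a pan or the salt shaker is moved by more than 15 mm (distance of any of saucepan, skillet, shaker from where it was at the start of the episode above 0.015 m).
It also fails if it takes over 64 s, if anything falls off the work surface, if the arm or the gripper's body presses on something with over 40 N, if the wrist force passes 120 N, or if a joint passes its speed limit or range.

## Robot

A 6-joint arm with a two-finger parallel gripper is mounted at the origin on the work surface. World frame = base frame: x ahead of the robot, y to its left, z up, the work surface at z = 0. Lengths are in m, angles in rad, forces in N, time in s.
With the tool pointing down it reaches from about 0.35 to 0.975 m from the base axis. Payload 4.9 kg.
Tool frame: the origin (TCP) lies midway between the tips of the shut fingers; the grasp point (between the pads) lies 19 mm behind it; z points along the fingers, y is the direction in which the jaws open and shut (so a half turn about z gives the same grasp; the last joint's range is limited). The gripper opens to 85 mm and grips with 20 to 120 N. Pads are 22 mm wide; open, the fingers measure 114 mm over their backs; the gripper's body (76 mm by 85 mm) begins 54 mm behind the grasp point. The pads swing forward as they close: fully open they stand 13 mm farther back than shut.
Start: joints at [1.228, 0.053, 1.613, -0, 1.476, -0.119], TCP at [0.139, 0.609, 0.231] pointing down, gripper open.
Joint ranges: [-3.01, 3.01], [-1.01, 2.22], [0.06, 2.58], [-1.02, 4.17], [0.09, 2.62], [-3.14, 3.14]. Speed limits (rad/s): [2.57, 2.57, 3.14, 3.14, 3.14, 3.14].

## Interface

Orientations are given as a unit quaternion [w, x, y, z].
In Python, from plant import state, grab_frame, camera_info, job_done, cut_out gives the robot as it stands.
- The arm moves only by the tool step_arm, never from a script. Its argument "moves" is a list of rows, each a list of 7 numbers: the shift along the tool's x, y, z in m, then the turn, a rotation vector about the tool's x, y, z in rad, then the finger opening in m, from 0 to 0.0854. A call has 1 to 8 rows; each row shifts and turns the commanded pose from where the row before left it, along the tool's axes as they then stand; what a row does not reach is not made up. A row lasts 1/10 s, in which the tool goes at most 50 mm and 8.59 degrees, less where a joint would pass 70% of its speed; a pose out of reach is approached as far as the arm can. A call is refused whole if a number of a shift passes 0.05 or a number of a turn 0.15, either way. A call with a gripper value outside its range is refused whole. The fingers move at their own pace and stop on an object; the grip force is fixed at half the most. Time passes only in rows, so rows that do not move let the fingers close. It gives the time, the measured TCP pose, the force and the opening at its end, in the units of the state.
- state(): the state, without advancing time (a new reading comes with each control period).
- grab_frame(name): name is "scene" or "side" or "wrist"; returns (picture, depth): 400x640x3 uint8, red, green, blue; 400x640 float32, m along the optical axis (not along the pixel's ray), 0 where there is no reading.
- camera_info(name): a dict with "intrinsics" (3x3 intrinsics, pixels), "world_from_camera" (4x4, takes a point from camera to world coordinates). Camera axes: x right, y down, z forward; pixel columns grow to the right and rows downward; lengths in m; the calibration is good to about 2 mm. A picture is of the moment at which its call begins: read the wrist's pose just before it. camera_info takes no time and is no camera call; for the wrist camera it gives the pose at the moment of the call.
- job_done(): hands the job in, once; it reports no verdict.
Trained networks look in the newest picture that a camera, given by its name, has taken for a name from the list of things; names that differ only in an ending like _2 or _b are one class to them, and where a whole thing is asked for, a point or a joint stands for the part that bears it (a point fixed in the world has none). Each returns a list of dicts, best first, with "conf" (0 to 1); they miss things now and then, are a little off and sometimes report something else, mostly with a low value. They report only what shows in the picture. A call takes as long as a camera call.
- cut_out(camera, query): "mask" (400x640 bool, what is visible of it) and "point" ([column, row] in pixels, amid what is visible of it).
The state is a dict: "time": time; "joint_pos": joint angles; "joint_vel": joint speeds; "joint_efforts": joint torques, N m; "tool_pos": TCP position; "tool_rot": TCP orientation; "contact_force": force on the tool from outside, world axes, zero at the start; "ft_torque": the same for the moment, N m; "gripper_width": opening from 0.0 (shut) to 1.0 (fully open).
Only numpy, scipy, OpenCV 4.12 (cv2) and the standard library are available. Lean on these libraries where they do the work, as an engineer would, in place of code of your own. Each camera call takes 0.05 s, during which the arm holds its last target.

## Working session

There is one attempt and no reset: what is moved stays moved. The work goes in short steps, Python scripts to look and compute and a tool call to move; the robot and the scene stay as the last step left them, time stands still between calls to the robot, and variables do not carry over. Pictures are saved under pics/ and viewed, and the job is handed in when it is done.

Besides the shell and the picture viewer there is one more tool, called after ">>>" by a JSON object that holds its "name" and its "arguments", one argument or row to a line. step_arm: Moves the arm, as the interface text tells. Its arguments: {"type":"object","properties":{"moves":{"type":"array"}},"required":["moves"]}

```bash
ls; mkdir -p pics
python3 - <<'E'
from plant import *
import cv2,numpy as np
s=state();print(s)
for n in("scene","side","wrist"):
    p,d=grab_frame(n);cv2.imwrite(f"pics/{n}0.png",p[:,:,::-1]);np.save(f"pics/{n}0.npy",d)
    i=camera_info(n);print(n,i)
    for q in("knob_grip","knob_pointer"):
        for r in cut_out(n,q)[:3]:print(n,q,r["conf"],r["point"],r["mask"].sum())
E
```

```text
pics
{'time': 0.0, 'joint_pos': array([ 1.22799992e+00,  5.33769322e-02,  1.61429449e+00,  2.61622849e-06,
        1.47600263e+00, -1.19029213e-01]), 'joint_vel': array([ 2.42562055e-04,  9.98354351e-04,  9.38775940e-05,  5.41043230e-04,
       -1.04708159e-03,  4.15635441e-04]), 'joint_efforts': array([-3.46499975e-03, -3.93684018e+01, -3.70174885e+01, -2.84876332e-04,
        7.03864556e-03,  6.61520076e-06]), 'tool_pos': array([0.13849572, 0.60882202, 0.23005028]), 'tool_rot': array([-2.39448789e-04,  1.11650384e-01,  9.93747004e-01, -1.01278039e-03]), 'contact_force': array([ 0.24268037,  0.22387001, -0.8170365 ]), 'ft_torque': array([-0.0336754 ,  0.00282162,  0.01829487]), 'gripper_width': 1.0005456268335233}
scene {'intrinsics': array([[426.38998526,   0.        , 321.95395109],
       [  0.        , 426.38998526, 198.13474159],
       [  0.        ,   0.        ,   1.        ]]), 'world_from_camera': array([[-0.37378831,  0.64709329, -0.66449422,  1.13913265],
       [ 0.92745612,  0.26876911, -0.25997754,  0.21524847],
       [ 0.0103658 , -0.71346579, -0.70061338,  0.637481
[... 416 characters left out ...]
-0.32664291,  0.43639379, -0.83837037,  0.61047008],
       [-0.00805624, -0.88827897, -0.45923368,  0.42314567],
       [ 0.        ,  0.        ,  0.        ,  1.        ]])}
side knob_grip 0.71 [327.3, 229.5] 736
side knob_pointer 0.63 [327.5, 234.4] 710
wrist {'intrinsics': array([[297.92749007,   0.        , 326.6910196 ],
       [  0.        , 297.92749007, 198.66439585],
       [  0.        ,   0.        ,   1.        ]]), 'world_from_camera': array([[ 0.22247168,  0.92836829,  0.29772248,  0.06336221],
       [ 0.97493783, -0.21134074, -0.06950775,  0.62738457],
       [-0.0016079 ,  0.30572441, -0.95211869,  0.37324744],
       [ 0.        ,  0.        ,  0.        ,  1.        ]])}
```

View pics/scene0.png

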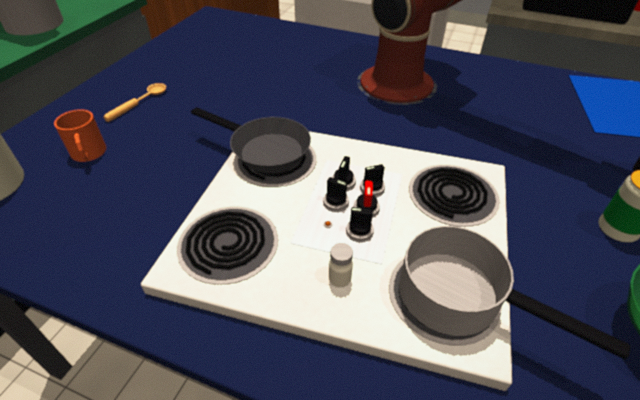

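View pics/side0.png

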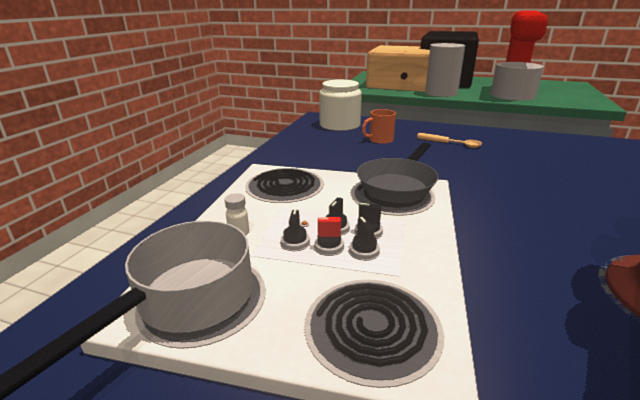

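View pics/wrist0.png

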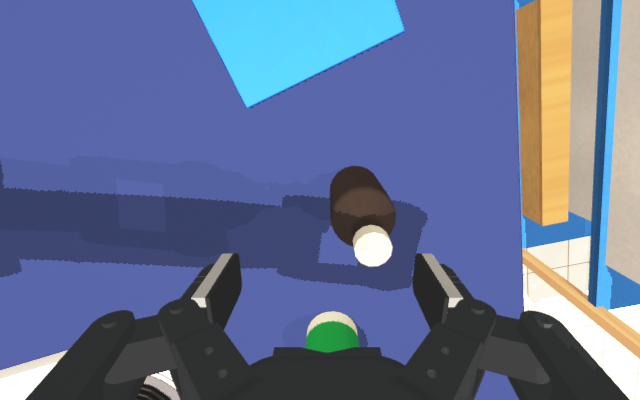

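The red knob shows in scene at about (368,198) and in side at (328,232). It is in the middle row of the near column, with black knobs in front, behind and across. The wrist sees only bottles. Next I'll compute positions.

```bash
cat > h.py <<'E'
from plant import *
import cv2,numpy as np
def pts(n,d,mask,info=None):
    i=info or camera_info(n);K=i["intrinsics"];T=np.array(i["world_from_camera"])
    v,u=np.nonzero(mask&(d>0));z=d[v,u]
    P=np.c_[(u-K[0,2])/K[0,0]*z,(v-K[1,2])/K[1,1]*z,z]
    return P@T[:3,:3].T+T[:3,3],u,v
E
python3 - <<'E'
from h import *
for n in("scene","side"):
    p=cv2.imread(f"pics/{n}0.png")[:,:,::-1].astype(int);d=np.load(f"pics/{n}0.npy")
    red=(p[...,0]>110)&(p[...,1]<50)&(p[...,2]<50)
    P,u,v=pts(n,d,red);k=np.zeros(len(P),bool)
    c=(368,198) if n=="scene" else (328,230)
    k=(abs(u-c[0])<25)&(abs(v-c[1])<25);Q=P[k]
    print(n,k.sum(),Q.min(0),Q.max(0),Q.mean(0))
    top=Q[Q[:,2]>Q[:,2].max()-.006];print(" top",len(top),top.mean(0),top.min(0),top.max(0))
    w=(p.min(2)>170);P,_,_=pts(n,d,w);m=(P[:,2]<.06)&(P[:,2]>0)&(P[:,0]<.9)
    Q=P[m];print(' cook z',np.percentile(Q[:,2],[5,50,95]),cv2.minAreaRect(Q[:,:2].astype(np.float32)))
    for q in("ctl_b","saucepan","skillet","shaker"):
        grab=None
        for r in cut_out(n,q)[:4]:
            if r["conf"]<.3: continue
            Q,_,_=pts(n,d,r["mask"]);print(q,r["conf"],r["point"],np.median(Q,0).round(3),np.percentile(Q,2,0).round(3),np.percentile(Q,98,0).round(3))
for n in("scene","side"):
    p=cv2.imread(f"pics/{n}0.png");a=p[140:260,280:440]
    cv2.imwrite(f"pics/{n}0z.png",cv2.resize(a,None,fx=5,fy=5,interpolation=cv2.INTER_CUBIC))
E
```

```text
scene 146 [0.50288478 0.06479398 0.03881371] [0.57977096 0.09241255 0.09116753] [0.56096496 0.08266136 0.07926729]
 top 77 [0.55950555 0.0807521  0.08843349] [0.53932921 0.07016425 0.08537928] [0.57951506 0.09187156 0.09116753]
 cook z [0.02821412 0.03011633 0.04540869] ((0.5714555382728577, 0.056322693824768066), (0.5388876795768738, 0.6087706089019775), 6.119599342346191)
ctl_b 0.91 [343.8, 176.3] [0.512 0.019 0.056] [ 0.467 -0.016  0.03 ] [0.562 0.038 0.09 ]
ctl_b 0.86 [375.5, 178.3] [0.505 0.08  0.064] [0.485 0.051 0.032] [0.52  0.099 0.09 ]
ctl_b 0.83 [334.3, 197.5] [0.573 0.023 0.055] [ 0.559 -0.002  0.031] [0.591 0.044 0.09 ]
ctl_b 0.59 [356.5, 225.5] [0.629 0.091 0.055] [0.606 0.067 0.031] [0.646 0.112 0.09 ]
saucepan 0.55 [461.5, 287.1] [0.697 0.283 0.078] [0.624 0.194 0.044] [0.778 0.478 0.116]
skillet 0.96 [266.8, 142.9] [ 0.463 -0.181  0.054] [ 0.403 -0.36   0.043] [ 0.563 -0.091  0.079]
shaker 0.67 [337.2, 264.7] [0.746 0.093 0.081] [0.717 0.073 0.031] [0.753 0.109 0.106]
side 227 [0.53719111 0.07837887 0.05635218] [0.57103852 0.09404432 0.08847531] [0.55332086 0.0869238
[... 192 characters left out ...]
0.05499488115310669), (0.49731969833374023, 0.5978285074234009), 6.005918502807617)
ctl_b 0.92 [370.0, 213.5] [0.496 0.019 0.073] [0.48  0.009 0.037] [0.522 0.029 0.09 ]
ctl_b 0.87 [364.1, 243.4] [0.493 0.089 0.055] [0.472 0.066 0.032] [0.518 0.101 0.089]
ctl_b 0.86 [294.3, 236.4] [0.613 0.104 0.054] [0.594 0.072 0.032] [0.638 0.114 0.09 ]
ctl_b 0.72 [341.7, 215.4] [0.558 0.025 0.072] [0.539 0.005 0.034] [0.571 0.041 0.09 ]
saucepan 0.66 [178.5, 285.1] [0.717 0.297 0.091] [0.619 0.189 0.045] [0.774 0.48  0.116]
skillet 0.87 [401.1, 177.7] [ 0.478 -0.197  0.059] [ 0.405 -0.381  0.03 ] [ 0.562 -0.081  0.079]
shaker 0.66 [238.6, 211.9] [0.723 0.102 0.08 ] [0.713 0.081 0.042] [0.745 0.11  0.106]
```

View pics/scene0z.png

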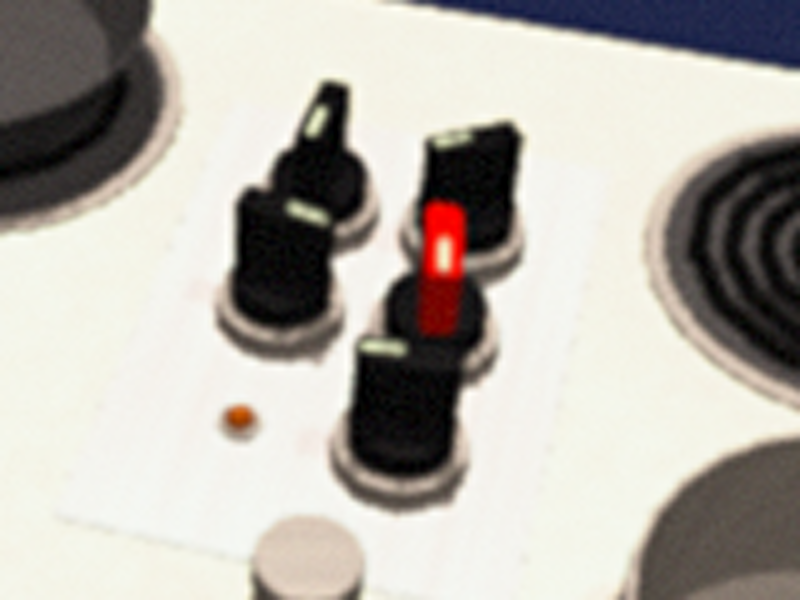

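View pics/side0z.png

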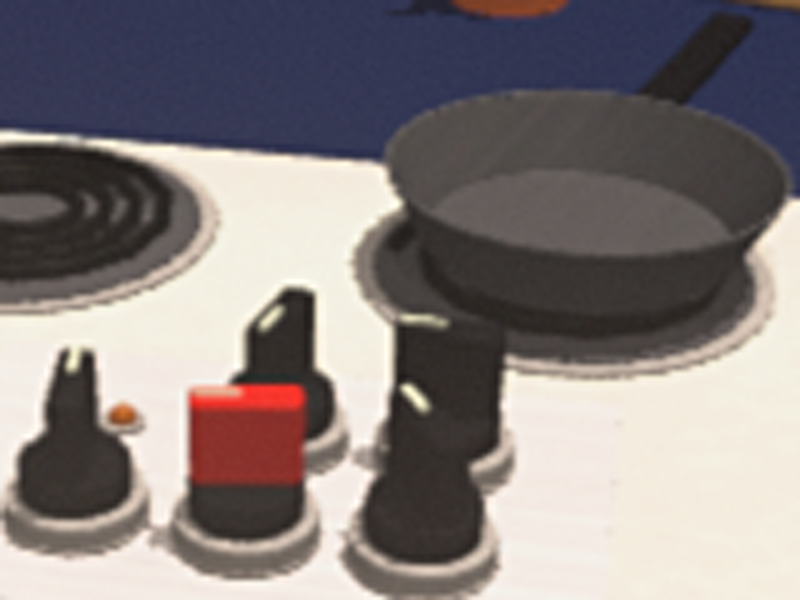

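>>> {"name": "step_arm", "arguments": {
  "moves": [
    [-0.032, -0.026, -0.003, 0, 0, 0, 0.0854],
    [-0.032, -0.026, -0.003, 0, 0, 0, 0.0854],
    [-0.032, -0.026, -0.003, 0, 0, 0, 0.0854],
    [-0.032, -0.026, 0, 0, 0, 0, 0.0854],
    [-0.032, -0.026, 0, 0, 0, 0, 0.0854],
    [-0.032, -0.026, 0, 0, 0, 0, 0.0854],
    [-0.032, -0.026, 0, 0, 0, 0, 0.0854],
    [-0.032, -0.026, 0, 0, 0, 0, 0.0854]
  ]
}}

```text
time: 1.65
tool_pos: [0.3429, 0.3484, 0.2406]
tool_rot: [0.0, 0.112, 0.994, 0.0]
contact_force: [1.4, 0.4, -0.6]
gripper_width: 1.002
```

>>> {"name": "step_arm", "arguments": {
  "moves": [
    [-0.032, -0.026, 0, 0, 0, 0, 0.0854],
    [-0.032, -0.026, 0, 0, 0, 0, 0.0854],
    [-0.032, -0.026, 0, 0, 0, 0, 0.0854],
    [-0.032, -0.026, 0, 0, 0, 0, 0.0854],
    [-0.032, -0.026, 0, 0, 0, 0, 0.0854],
    [-0.032, -0.026, 0, 0, 0, 0, 0.04],
    [-0.032, -0.026, 0, 0, 0, 0, 0.04],
    [0, 0, 0, 0, 0, 0, 0.04]
  ]
}}

```text
time: 2.45
tool_pos: [0.5222, 0.1192, 0.2403]
tool_rot: [0.0, 0.114, 0.993, -0.001]
contact_force: [-0.1, -0.7, 0.0]
gripper_width: 0.516
```

>>> {"name": "step_arm", "arguments": {
  "moves": [
    [0, 0, 0, 0, 0, -0.1, 0.04],
    [0, 0, 0, 0, 0, -0.1, 0.04],
    [0, 0, 0, 0, 0, -0.1, 0.04],
    [0, 0, 0, 0, 0, 0, 0.04]
  ]
}}

```text
time: 2.85
tool_pos: [0.5198, 0.1232, 0.2403]
tool_rot: [-0.0, -0.038, 0.999, 0.0]
contact_force: [-0.1, 0.2, 1.1]
gripper_width: 0.467
```

```bash
cat > look.py <<'E'
from h import *
import sys
tag=sys.argv[1];s=state();i=camera_info("wrist");p,d=grab_frame("wrist")
cv2.imwrite(f"pics/w{tag}.png",p[:,:,::-1]);p=p.astype(int)
R=(p[...,0]>90)&(p[...,1]<60)&(p[...,2]<60)
P,u,v=pts("wrist",d,R,i);k=(P[:,2]>.078)&(P[:,2]<.1)&(abs(P[:,0]-.556)<.06)&(abs(P[:,1]-.085)<.06);Q=P[k]
print(len(Q),Q.min(0),Q.max(0));t=Q[Q[:,2]>np.median(Q[:,2])-.003]
r=cv2.minAreaRect(t[:,:2].astype(np.float32));print(r,np.median(t[:,2]))
box=(p.min(2)>150);P,u,v=pts("wrist",d,box,i);k=(P[:,2]>.08)&(P[:,2]<.1)&(np.hypot(P[:,0]-.556,P[:,1]-.085)<.03)
print("white",k.sum(),P[k].mean(0) if k.any() else "")
print("tcp",s["tool_pos"],s["tool_rot"],s["contact_force"],s["ft_torque"],s["joint_pos"])
for r in cut_out("wrist","ctl_b")[:5]:
    Q,_,_=pts("wrist",d,r["mask"],i);print("ctl",round(r["conf"],2),r["point"],np.median(Q,0).round(3),np.percentile(Q,2,0).round(3),np.percentile(Q,98,0).round(3))
E
python3 look.py 1
```

```text
428 [0.53798289 0.07089506 0.07805427] [0.57688118 0.09344874 0.09068767]
((0.5579184293746948, 0.08164335787296295), (0.03916308656334877, 0.014120454899966717), 16.397737503051758) 0.08840681122374364
white 24 [0.56677257 0.08434636 0.08940786]
tcp [0.51977648 0.12317871 0.24032568] [-6.07548432e-05 -3.82713963e-02  9.99267371e-01  1.35703175e-04] [-0.05676364  0.20441954  1.05843683] [-0.06180936  0.02517504 -0.02992156] [ 9.31875999e-02 -1.71215425e-01  1.81237059e+00  2.78352310e-04
  1.50054392e+00 -1.55418977e+00]
ctl 0.84 [229.7, 149.3] [0.499 0.02  0.055] [ 0.479 -0.002  0.032] [0.523 0.039 0.09 ]
ctl 0.84 [300.9, 246.2] [0.609 0.097 0.055] [0.595 0.069 0.033] [0.625 0.112 0.089]
ctl 0.78 [284.5, 148.9] [0.492 0.078 0.055] [0.472 0.052 0.032] [0.519 0.099 0.09 ]
ctl 0.6 [238.5, 201.9] [0.558 0.026 0.056] [0.54  0.002 0.032] [0.58  0.045 0.09 ]
```

View pics/w1.png

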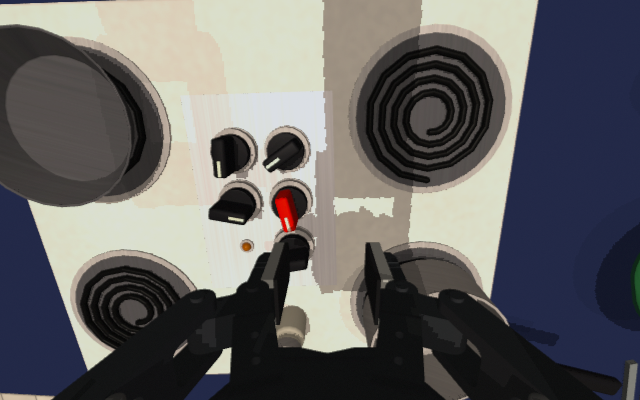

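The red bar is at (288,208) in the wrist image. Its centre is about (0.558, 0.082) and its pointer sits at +16.4° from x. The black knobs surround it as expected.

>>> {"name": "step_arm", "arguments": {
  "moves": [
    [0, 0, 0, 0, 0, -0.105, 0.034],
    [0, 0, 0, 0, 0, -0.104, 0.034],
    [-0.008, -0.017, 0.015, 0, 0, 0, 0.034],
    [-0.008, -0.017, 0.015, 0, 0, 0, 0.034],
    [-0.009, -0.016, 0.015, 0, 0, 0, 0.034],
    [0, 0, 0.015, 0, 0, 0, 0.034],
    [0, 0, 0.015, 0, 0, 0, 0.034],
    [0, 0, 0, 0, 0, 0, 0.034]
  ]
}}

```text
time: 3.75
tool_pos: [0.556, 0.0822, 0.1621]
tool_rot: [-0.003, -0.142, 0.99, 0.0]
contact_force: [-0.4, 0.2, -0.9]
gripper_width: 0.399
```

```bash
python3 look.py 2
```

```text
719 [0.53849959 0.07082825 0.08529286] [0.57784068 0.09348011 0.09051134]
((0.5583027601242065, 0.08208335936069489), (0.03910250961780548, 0.013469577766954899), 16.670015335083008) 0.08839323152883177
white 0 
tcp [0.55598983 0.08223559 0.16209464] [-2.74429760e-03 -1.42117592e-01  9.89845857e-01  4.88562599e-04] [-0.44110099  0.20353493 -0.90506204] [-0.04508826  0.01393403 -0.02132219] [ 1.43039690e-02 -4.04018297e-02  1.82419092e+00  2.72698788e-04
  1.36337209e+00 -1.84175116e+00]
ctl 0.88 [316.0, 256.7] [0.611 0.087 0.059] [0.596 0.067 0.032] [0.626 0.112 0.09 ]
ctl 0.76 [264.7, 111.3] [0.501 0.02  0.055] [ 0.48  -0.007  0.033] [0.523 0.038 0.09 ]
ctl 0.66 [257.4, 181.4] [0.558 0.023 0.056] [ 0.54  -0.001  0.032] [0.572 0.044 0.09 ]
ctl 0.58 [338.5, 124.4] [0.494 0.073 0.055] [0.473 0.052 0.033] [0.519 0.098 0.09 ]
```

View pics/w2.png

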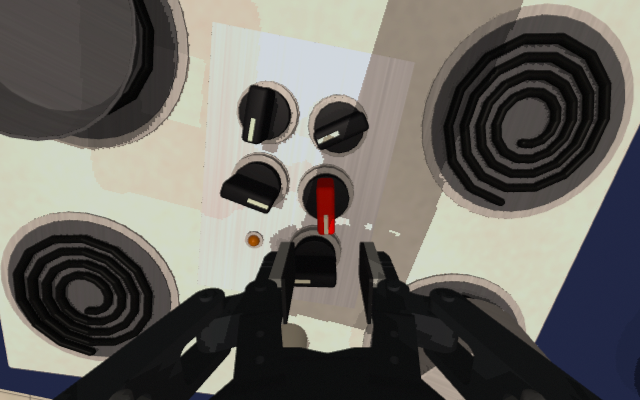

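The bar is centred between the jaws at column 326, aligned vertically, so both measurements agree. I'll descend now.

>>> {"name": "step_arm", "arguments": {
  "moves": [
    [-0.002, -0.001, 0.015, 0, 0, 0, 0.034],
    [0, 0, 0.015, 0, 0, 0, 0.034],
    [0, 0, 0.015, 0, 0, 0, 0.034],
    [0, 0, 0.015, 0, 0, 0, 0.034],
    [0, 0, 0.01, 0, 0, 0, 0.034],
    [0, 0, 0, 0, 0, 0, 0.034],
    [0, 0, 0, 0, 0, 0, 0.034]
  ]
}}

```text
time: 4.55
tool_pos: [0.5604, 0.0812, 0.0951]
tool_rot: [-0.0, -0.142, 0.99, 0.0]
contact_force: [0.5, -0.4, 0.4]
gripper_width: 0.4
```

```bash
python3 look.py 3
```

```text
1358 [0.5383128  0.07070873 0.0846579 ] [0.57790357 0.09349165 0.09049287]
((0.5579511523246765, 0.08199688792228699), (0.038931235671043396, 0.013750297017395496), 16.919532775878906) 0.08834624034197133
white 2 [0.56096135 0.08208772 0.08981534]
tcp [0.56044745 0.08121387 0.09510253] [-1.73397147e-04 -1.42071684e-01  9.89856356e-01  2.55153680e-05] [ 0.54410008 -0.35188774  0.40573675] [-0.00565346  0.01259411  0.03602473] [ 1.25009608e-02  3.80822350e-02  1.86513007e+00  5.95021055e-06
  1.23873084e+00 -1.84340534e+00]
ctl 0.92 [344.8, 124.4] [0.494 0.073 0.055] [0.474 0.052 0.04 ] [0.518 0.095 0.09 ]
ctl 0.62 [238.4, 202.0] [0.558 0.023 0.063] [0.54  0.001 0.033] [0.572 0.044 0.09 ]
ctl 0.59 [246.8, 108.7] [0.501 0.02  0.066] [0.48  0.004 0.033] [0.523 0.038 0.09 ]
```

View pics/w3.png

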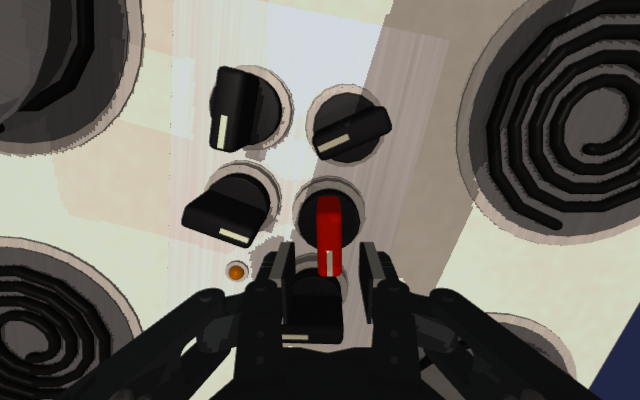

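>>> {"name": "step_arm", "arguments": {
  "moves": [
    [0.002, 0.0015, 0.008, 0, 0, 0, 0.034],
    [0, 0, 0.01, 0, 0, 0, 0.034],
    [0, 0, 0.01, 0, 0, 0, 0.034],
    [0, 0, 0.005, 0, 0, 0, 0.034],
    [0, 0, 0, 0, 0, 0, 0.034],
    [0, 0, 0, 0, 0, 0, 0.034]
  ]
}}

```text
time: 5.25
tool_pos: [0.5581, 0.0821, 0.0621]
tool_rot: [-0.0, -0.142, 0.99, 0.0]
contact_force: [-0.3, 0.0, 0.4]
gripper_width: 0.401
```

```bash
python3 look.py 4
```

```text
2104 [0.53800076 0.07072715 0.07814433] [0.57855402 0.09383409 0.0904636 ]
((0.5578254461288452, 0.08200214803218842), (0.03976050391793251, 0.013766610063612461), 18.686180114746094) 0.08833778390190855
white 0 
tcp [0.5580672  0.08209656 0.06209697] [-1.61747563e-04 -1.42079704e-01  9.89855207e-01  1.29791267e-05] [-0.32041326  0.03576591  0.37926274] [-0.05240751 -0.00288484  0.00726836] [ 1.41434585e-02  7.57504686e-02  1.88730155e+00 -1.69710847e-05
  1.17886479e+00 -1.84177062e+00]
ctl 0.97 [212.9, 232.2] [0.558 0.023 0.065] [0.54  0.001 0.032] [0.572 0.044 0.09 ]
ctl 0.9 [223.8, 115.2] [0.5   0.021 0.072] [0.48  0.008 0.033] [0.522 0.038 0.09 ]
ctl 0.9 [312.4, 324.6] [0.61  0.085 0.055] [0.596 0.072 0.033] [0.618 0.112 0.07 ]
ctl 0.65 [346.8, 132.1] [0.493 0.073 0.064] [0.473 0.052 0.032] [0.516 0.094 0.09 ]
```

View pics/w4.png

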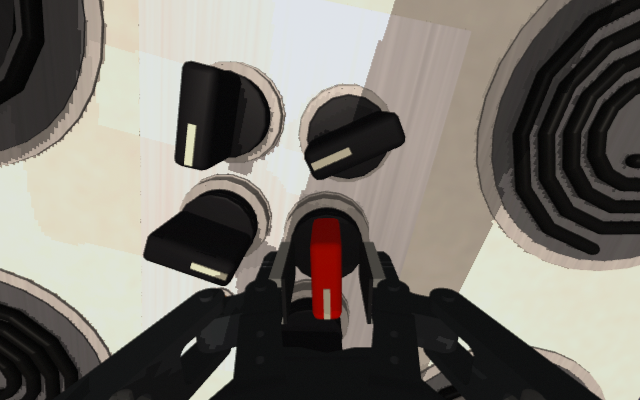

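The fingers straddle the bar with clearance on both sides. Closing.

>>> {"name": "step_arm", "arguments": {
  "moves": [
    [0, 0, 0, 0, 0, 0, 0.022],
    [0, 0, 0, 0, 0, 0, 0.018],
    [0, 0, 0, 0, 0, 0, 0.014],
    [0, 0, 0, 0, 0, 0, 0.012]
  ]
}}

```text
time: 5.75
tool_pos: [0.5584, 0.082, 0.0628]
tool_rot: [0.0, -0.142, 0.99, -0.0]
contact_force: [-0.4, -0.8, 1.9]
gripper_width: 0.157
```

>>> {"name": "step_arm", "arguments": {
  "moves": [
    [0, 0, 0, 0, 0, 0, 0.01],
    [0, 0, 0, 0, 0, 0, 0.01],
    [0, 0, 0, 0, 0, 0, 0.01]
  ]
}}

```text
time: 6.05
tool_pos: [0.5584, 0.082, 0.0627]
tool_rot: [0.0, -0.142, 0.99, -0.0]
contact_force: [0.0, -1.5, 3.6]
gripper_width: 0.152
```

```bash
cat > st.py <<'E'
from plant import *
import numpy as np
np.set_printoptions(precision=4,suppress=True)
s=state();print(s["time"],s["tool_pos"],s["contact_force"],s["ft_torque"],s["joint_pos"][5],s["joint_efforts"],s["gripper_width"])
E
python3 st.py
```

```text
6.05 [0.5584 0.082  0.0627] [ 0.0334 -1.5317  3.6376] [-0.3121  0.1193  0.0507] -1.8417849370043398 [  0.7298 -34.1572 -31.2824   0.3918  -0.2135   0.0208] 0.1519089873053751
```

>>> {"name": "step_arm", "arguments": {
  "moves": [
    [0, 0, 0.001, 0, 0, 0, 0.01],
    [0, 0, 0.001, 0, 0, 0, 0.01],
    [0, 0, 0.001, 0, 0, 0, 0.01]
  ]
}}

```text
time: 6.35
tool_pos: [0.5584, 0.082, 0.0598]
tool_rot: [0.0, -0.142, 0.99, -0.0]
contact_force: [-1.9, -1.4, 6.7]
gripper_width: 0.15
```

```bash
python3 st.py
```

```text
6.35 [0.5584 0.082  0.0598] [-1.88   -1.4207  6.7002] [-0.2964  0.3305  0.0042] -1.8418379836614418 [  0.8627 -32.8775 -30.2373   0.4879  -0.4701   0.0207] 0.15032148457270011
```

>>> {"name": "step_arm", "arguments": {
  "moves": [
    [0, 0, 0.001, 0, 0, 0, 0.01],
    [0, 0, 0.001, 0, 0, 0, 0.01],
    [0, 0, 0.001, 0, 0, 0, 0.01],
    [0, 0, 0.001, 0, 0, 0, 0.01],
    [0, 0, 0, 0, 0, 0, 0.01],
    [0, 0, 0, 0, 0, 0, 0.01]
  ]
}}

```text
time: 6.95
tool_pos: [0.5585, 0.082, 0.0565]
tool_rot: [0.0, -0.142, 0.99, -0.0]
contact_force: [-3.8, -1.2, 8.3]
gripper_width: 0.146
```

```bash
python3 st.py
```

```text
6.95 [0.5585 0.082  0.0565] [-3.8472 -1.232   8.3019] [-0.3499  0.6402 -0.0045] -1.841799686621692 [  0.7777 -31.376  -29.5241   0.5075  -1.0179   0.0184] 0.14603308891425856
```

```bash
python3 look.py 5 | head -3
python3 - <<'E'
from h import *
p,d=grab_frame("scene");cv2.imwrite("pics/s5.png",cv2.resize(p[140:260,280:440,::-1],None,fx=5,fy=5))
pi,di=grab_frame("side")
cv2.imwrite("pics/d5.png",cv2.resize(pi[160:280,240:400,::-1],None,fx=5,fy=5))
for n,p,d,c in(("scene",p,d,(368,198)),("side",pi,di,(328,230))):
    p=p.astype(int);red=(p[...,0]>110)&(p[...,1]<60)&(p[...,2]<60)
    P,u,v=pts(n,d,red);k=(abs(u-c[0])<25)&(abs(v-c[1])<25)&(P[:,2]>.05);Q=P[k];print(n,len(Q),np.percentile(Q[:,2],[50,80,90,95,100]) if len(Q) else 0)
E
```

```text
1935 [0.53802768 0.07099159 0.07835175] [0.57807595 0.09310385 0.08396964]
((0.5578643083572388, 0.08199826627969742), (0.03955646604299545, 0.012940175831317902), 16.156267166137695) 0.08208613818286625
white 0 
scene 124 [0.08112733 0.08291174 0.08326776 0.08360693 0.08419634]
side 139 [0.06780977 0.0793436  0.08195127 0.08253192 0.08643855]
```

View pics/w5.png

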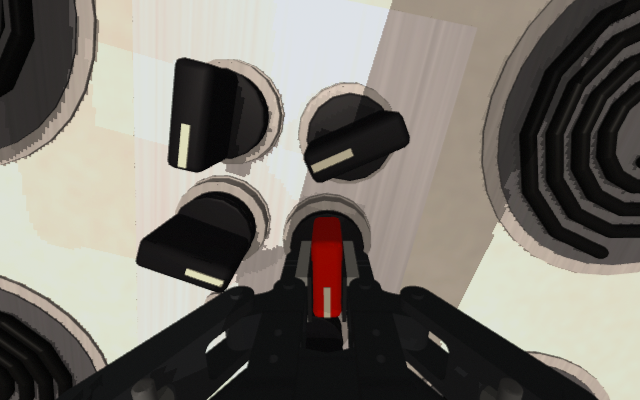

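View pics/d5.png

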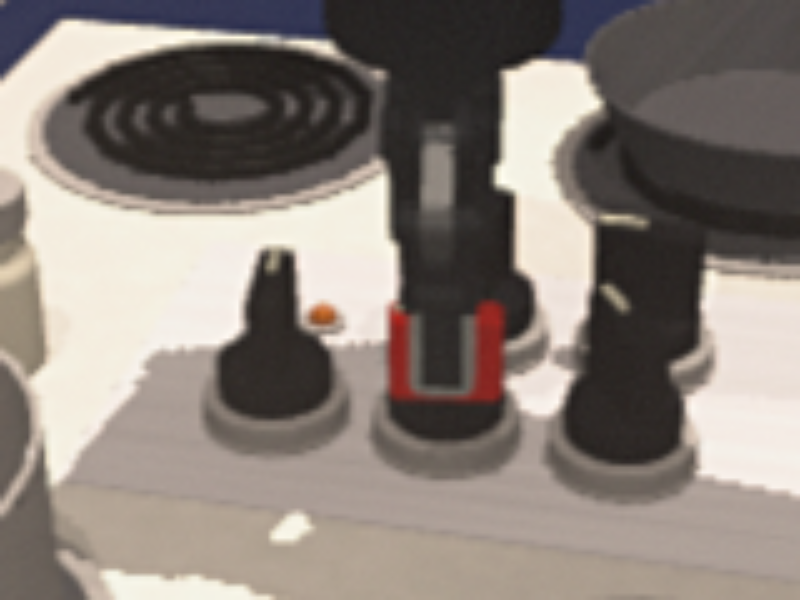

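The knob top dropped 6.2 mm (0.0883→0.0821). That is past the lock and short of the bottom. I'll start turning clockwise (+rz).

>>> {"name": "step_arm", "arguments": {
  "moves": [
    [0.0005, 0, 0.0005, 0, 0, 0, 0.01],
    [0, 0, 0, 0, 0, 0.03, 0.01],
    [0, 0, 0, 0, 0, 0.03, 0.01],
    [0, 0, 0, 0, 0, 0.03, 0.01]
  ]
}}

```text
time: 7.55
tool_pos: [0.5584, 0.0819, 0.0563]
tool_rot: [0.001, -0.097, 0.995, -0.0]
contact_force: [-1.6, -1.0, 10.1]
gripper_width: 0.147
```

```bash
python3 st.py
```

```text
7.55 [0.5584 0.0819 0.0563] [-1.6244 -0.9945 10.1194] [-0.3381  0.4491 -0.0047] -1.7508054162300464 [  0.7357 -31.1588 -28.9724   0.4656  -0.8001  -0.2247] 0.14742230369572115
```

>>> {"name": "step_arm", "arguments": {
  "moves": [
    [0, 0, 0, 0, 0, 0.04, 0.01],
    [0, 0, 0, 0, 0, 0.04, 0.01],
    [0, 0, 0, 0, 0, 0.04, 0.01],
    [0, 0, 0, 0, 0, 0.04, 0.01]
  ]
}}

```text
time: 7.95
tool_pos: [0.5585, 0.0818, 0.0563]
tool_rot: [0.001, -0.017, 1.0, -0.0]
contact_force: [-2.9, -1.4, 10.3]
gripper_width: 0.149
```

```bash
python3 st.py
```

```text
7.95 [0.5585 0.0818 0.0563] [-2.9169 -1.4287 10.2807] [-0.4326  0.4816  0.0265] -1.5904065853034528 [  0.9439 -31.159  -28.9714   0.566   -0.7997  -0.3058] 0.14932205145354613
```

>>> {"name": "step_arm", "arguments": {
  "moves": [
    [0, 0, 0, 0, 0, 0.04, 0.01],
    [0, 0, 0, 0, 0, 0.04, 0.01],
    [0, 0, 0, 0, 0, 0.04, 0.01],
    [0, 0, 0, 0, 0, 0.04, 0.01]
  ]
}}

```text
time: 8.35
tool_pos: [0.5585, 0.0817, 0.0563]
tool_rot: [0.001, 0.063, 0.998, -0.0]
contact_force: [-3.5, -2.7, 9.9]
gripper_width: 0.153
```

```bash
python3 st.py
```

```text
8.35 [0.5585 0.0817 0.0563] [-3.5258 -2.6696  9.8762] [-0.4458  0.5508  0.0272] -1.43038632082865 [  1.1383 -31.1635 -28.9899   0.6587  -0.8112  -0.3052] 0.1533285033010733
```

>>> {"name": "step_arm", "arguments": {
  "moves": [
    [0, 0, 0, 0, 0, 0.04, 0.01],
    [0, 0, 0, 0, 0, 0.04, 0.01],
    [0, 0, 0, 0, 0, 0.04, 0.01],
    [0, 0, 0, 0, 0, 0.04, 0.01]
  ]
}}

```text
time: 8.75
tool_pos: [0.5585, 0.0816, 0.0563]
tool_rot: [0.001, 0.143, 0.99, -0.0]
contact_force: [-3.4, -2.4, 9.4]
gripper_width: 0.15
```

```bash
python3 st.py
```

```text
8.75 [0.5585 0.0816 0.0563] [-3.3812 -2.4258  9.356 ] [-0.4505  0.5387  0.0168] -1.2703830816432167 [  1.3223 -31.171  -29.0262   0.7475  -0.8335  -0.3046] 0.15014490176353398
```

>>> {"name": "step_arm", "arguments": {
  "moves": [
    [0.0003, -0.0004, 0, 0, 0, 0.03, 0.01],
    [0, 0, 0, 0, 0, 0.03, 0.01],
    [0, 0, 0, 0, 0, 0.03, 0.01],
    [0, 0, 0, 0, 0, 0.03, 0.01],
    [0, 0, 0, 0, 0, 0.02, 0.01],
    [0, 0, 0, 0, 0, 0.02, 0.01]
  ]
}}

```text
time: 9.35
tool_pos: [0.5584, 0.0815, 0.0564]
tool_rot: [0.001, 0.221, 0.975, -0.0]
contact_force: [-1.9, -1.6, 9.0]
gripper_width: 0.147
```

```bash
python3 st.py
```

```text
9.35 [0.5584 0.0815 0.0564] [-1.9266 -1.5887  9.0234] [-0.384   0.4122  0.0299] -1.1117226534006466 [  1.0487 -31.0976 -28.6718   0.594   -0.6339  -0.14  ] 0.14690518866951235
```

>>> {"name": "step_arm", "arguments": {
  "moves": [
    [0, 0, 0, 0, 0, 0.01, 0.01],
    [0, 0, 0, 0, 0, 0.01, 0.01]
  ]
}}

```text
time: 9.55
tool_pos: [0.5583, 0.0814, 0.0564]
tool_rot: [0.001, 0.23, 0.973, -0.0]
contact_force: [-2.6, -1.0, 10.0]
gripper_width: 0.149
```

```bash
python3 st.py
```

```text
9.55 [0.5583 0.0814 0.0564] [-2.6073 -1.0485 10.0418] [-0.4363  0.335   0.0056] -1.0921647349031038 [  1.063  -31.0962 -28.6762   0.6004  -0.6371  -0.0582] 0.14916581200741777
```

>>> {"name": "step_arm", "arguments": {
  "moves": [
    [0, 0, 0, 0, 0, 0.01, 0.01],
    [0, 0, 0, 0, 0, 0.01, 0.01]
  ]
}}

```text
time: 9.75
tool_pos: [0.5583, 0.0814, 0.0565]
tool_rot: [0.001, 0.24, 0.971, -0.0]
contact_force: [-1.6, -2.4, 10.5]
gripper_width: 0.154
```

```bash
python3 st.py
```

```text
9.75 [0.5583 0.0814 0.0565] [-1.6498 -2.4061 10.5094] [-0.4226  0.4166  0.0446] -1.072152917724086 [  1.0843 -31.0964 -28.6847   0.6106  -0.6418  -0.0595] 0.1543220786937097
```

>>> {"name": "step_arm", "arguments": {
  "moves": [
    [0, 0, 0, 0, 0, 0.01, 0.01],
    [0, 0, 0, 0, 0, 0.01, 0.01]
  ]
}}

```text
time: 9.95
tool_pos: [0.5583, 0.0814, 0.0564]
tool_rot: [0.001, 0.25, 0.968, -0.0]
contact_force: [-1.1, -2.6, 9.0]
gripper_width: 0.151
```

```bash
python3 st.py
```

```text
9.95 [0.5583 0.0814 0.0564] [-1.0634 -2.6487  9.0489] [-0.4275  0.4026  0.0169] -1.0521618338949121 [  1.1024 -31.0985 -28.6921   0.6202  -0.6465  -0.0595] 0.1509312554835951
```

>>> {"name": "step_arm", "arguments": {
  "moves": [
    [0, 0, 0, 0, 0, 0.01, 0.01],
    [0, 0, 0, 0, 0, 0.01, 0.01]
  ]
}}

```text
time: 10.15
tool_pos: [0.5583, 0.0814, 0.0564]
tool_rot: [0.001, 0.26, 0.966, -0.0]
contact_force: [-2.7, -2.6, 9.8]
gripper_width: 0.151
```

```bash
python3 st.py
```

```text
10.15 [0.5583 0.0814 0.0564] [-2.6688 -2.6133  9.8029] [-0.456   0.3951  0.0793] -1.032159395170133 [  1.1226 -31.0981 -28.7001   0.6296  -0.6509  -0.0593] 0.15089956868828278
```

>>> {"name": "step_arm", "arguments": {
  "moves": [
    [0, 0, 0, 0, 0, 0.01, 0.01],
    [0, 0, 0, 0, 0, 0.01, 0.01]
  ]
}}

```text
time: 10.35
tool_pos: [0.5583, 0.0814, 0.0565]
tool_rot: [0.001, 0.269, 0.963, -0.0]
contact_force: [-1.9, -3.5, 9.1]
gripper_width: 0.151
```

```bash
python3 st.py
```

```text
10.35 [0.5583 0.0814 0.0565] [-1.9073 -3.5439  9.0944] [-0.4023  0.4703  0.0269] -1.0121965968106152 [  1.1172 -31.098  -28.695    0.6345  -0.6505  -0.0517] 0.15146717925298236
```

>>> {"name": "step_arm", "arguments": {
  "moves": [
    [0, 0, 0, 0, 0, 0.01, 0.01]
  ]
}}

```text
time: 10.45
tool_pos: [0.5584, 0.0814, 0.0564]
tool_rot: [0.001, 0.274, 0.962, -0.0]
contact_force: [-1.4, -2.6, 9.3]
gripper_width: 0.147
```

```bash
python3 st.py
```

```text
10.45 [0.5584 0.0814 0.0564] [-1.3518 -2.5733  9.3177] [-0.4057  0.4352  0.0293] -1.0021619027514816 [  1.1055 -31.0994 -28.6909   0.6358  -0.6478  -0.0442] 0.1473717616411227
```

>>> {"name": "step_arm", "arguments": {
  "moves": [
    [0, 0, 0, 0, 0, 0.01, 0.01]
  ]
}}

```text
time: 10.55
tool_pos: [0.5584, 0.0814, 0.0565]
tool_rot: [0.001, 0.279, 0.96, -0.0]
contact_force: [-1.6, -2.9, 9.6]
gripper_width: 0.149
```

```bash
python3 st.py
```

```text
10.55 [0.5584 0.0814 0.0565] [-1.626  -2.8587  9.5734] [-0.3725  0.4041  0.0047] -0.9922323734386262 [  1.0915 -31.1032 -28.6843   0.637   -0.6434  -0.0344] 0.14894781308457763
```

>>> {"name": "step_arm", "arguments": {
  "moves": [
    [0, 0, 0, 0, 0, 0.01, 0.01]
  ]
}}

```text
time: 10.65
tool_pos: [0.5584, 0.0814, 0.0565]
tool_rot: [0.001, 0.284, 0.959, 0.0]
contact_force: [-2.2, -1.8, 10.1]
gripper_width: 0.149
```

```bash
python3 st.py; python3 look.py 6|head -2
```

```text
10.65 [0.5584 0.0814 0.0565] [-2.1822 -1.7577 10.1097] [-0.4266  0.3946  0.0649] -0.9822779214609051 [  1.0683 -31.1064 -28.6762   0.6383  -0.6374  -0.0224] 0.14922429170887602
1918 [0.53915    0.06737854 0.07895661] [0.57677975 0.09751962 0.08398446]
((0.5579601526260376, 0.08260618895292282), (0.01296068262308836, 0.03944949060678482), 56.84804153442383) 0.08213467075781472
```

View pics/w6.png

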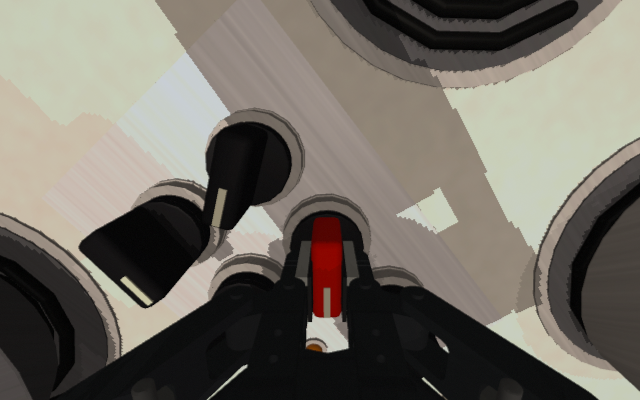

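>>> {"name": "step_arm", "arguments": {
  "moves": [
    [0, 0, 0, 0, 0, 0.01, 0.01]
  ]
}}

```text
time: 10.85
tool_pos: [0.5583, 0.0814, 0.0564]
tool_rot: [0.001, 0.288, 0.958, 0.0]
contact_force: [-2.1, -2.5, 9.5]
gripper_width: 0.153
```

```bash
python3 st.py
```

```text
10.85 [0.5583 0.0814 0.0564] [-2.1266 -2.4867  9.4654] [-0.4508  0.3628  0.0408] -0.9724084940363886 [  1.0279 -31.1125 -28.6727   0.6358  -0.63    -0.041 ] 0.15338213553786145
```

>>> {"name": "step_arm", "arguments": {
  "moves": [
    [0, 0, 0, 0, 0, 0.01, 0.01]
  ]
}}

```text
time: 10.95
tool_pos: [0.5584, 0.0814, 0.0565]
tool_rot: [0.001, 0.293, 0.956, 0.0]
contact_force: [-1.7, -2.1, 10.0]
gripper_width: 0.15
```

```bash
python3 st.py
```

```text
10.95 [0.5584 0.0814 0.0565] [-1.6645 -2.1079 10.0005] [-0.3976  0.4073  0.1021] -0.9623129792300684 [  1.0092 -31.128  -28.6589   0.6318  -0.6241   0.0079] 0.14971623266332493
```

>>> {"name": "step_arm", "arguments": {
  "moves": [
    [0, 0, 0, 0, 0, 0.01, 0.01]
  ]
}}

```text
time: 11.05
tool_pos: [0.5584, 0.0814, 0.0565]
tool_rot: [0.001, 0.298, 0.955, 0.0]
contact_force: [-2.4, -2.3, 9.1]
gripper_width: 0.151
```

```bash
python3 st.py
```

```text
11.05 [0.5584 0.0814 0.0565] [-2.3713 -2.2862  9.0689] [-0.4895  0.4191  0.0914] -0.9523795922379195 [  0.9716 -31.1399 -28.648    0.631   -0.6131   0.0281] 0.1511038800937283
```

>>> {"name": "step_arm", "arguments": {
  "moves": [
    [0, 0, 0, 0, 0, 0.005, 0.01],
    [0, 0, 0, 0, 0, 0, 0.01]
  ]
}}

```text
time: 11.25
tool_pos: [0.5584, 0.0814, 0.0564]
tool_rot: [0.001, 0.3, 0.954, 0.0]
contact_force: [-1.1, -2.1, 9.2]
gripper_width: 0.154
```

```bash
python3 st.py;python3 look.py 7|head -2;python3 st.py
```

```text
11.25 [0.5584 0.0814 0.0564] [-1.1009 -2.0554  9.2048] [-0.4411  0.4503  0.0764] -0.9477297982455525 [  1.0051 -31.1409 -28.6534   0.6344  -0.6171   0.1133] 0.1542397027363043
1920 [0.53948748 0.06708546 0.07878876] [0.57734779 0.09775897 0.08440427]
((0.5580108165740967, 0.08267796784639359), (0.01296172570437193, 0.03968309238553047), 54.84047317504883) 0.08212416272488399
11.35 [0.5584 0.0814 0.0564] [-2.3052 -2.6863  9.7081] [-0.4482  0.4418  0.0877] -0.9477934059285149 [  1.0078 -31.1403 -28.6529   0.6328  -0.6172   0.0935] 0.15104944973215353
```

>>> {"name": "step_arm", "arguments": {
  "moves": [
    [0, 0, 0, 0, 0, 0.01, 0.01],
    [0, 0, 0, 0, 0, 0, 0.01]
  ]
}}

```text
time: 11.55
tool_pos: [0.5584, 0.0814, 0.0564]
tool_rot: [0.001, 0.305, 0.952, 0.0]
contact_force: [-1.4, -1.6, 9.1]
gripper_width: 0.15
```

```bash
python3 st.py
```

```text
11.55 [0.5584 0.0814 0.0564] [-1.4045 -1.5932  9.1303] [-0.4186  0.3707  0.1165] -0.9376693198310775 [  0.9745 -31.1528 -28.6433   0.6297  -0.6057   0.1366] 0.1501864803400458
```

>>> {"name": "step_arm", "arguments": {
  "moves": [
    [0, 0, 0, 0, 0, 0.01, 0.01],
    [0, 0, 0, 0, 0, 0, 0.01]
  ]
}}

```text
time: 11.75
tool_pos: [0.5584, 0.0814, 0.0565]
tool_rot: [0.001, 0.31, 0.951, 0.0]
contact_force: [-2.4, -2.1, 10.0]
gripper_width: 0.152
```

```bash
python3 st.py; python3 look.py 8|head -2;python3 st.py
```

```text
11.75 [0.5584 0.0814 0.0565] [-2.3762 -2.1442  9.9828] [-0.4024  0.3619  0.1117] -0.9277550655875927 [  0.9348 -31.1693 -28.6302   0.6301  -0.5922   0.1604] 0.15238173887732342
1913 [0.53932526 0.06716932 0.07897619] [0.57714106 0.09809794 0.08437934]
((0.5580641627311707, 0.0827254056930542), (0.013302412815392017, 0.03937436267733574), 54.666175842285156) 0.08214064355316983
11.85 [0.5584 0.0814 0.0565] [-2.0978 -2.2184  9.1229] [-0.4551  0.3177  0.0738] -0.9278240904794562 [  0.9286 -31.1665 -28.6302   0.634   -0.588    0.1234] 0.1474449414054602
```

```bash
cat > lag.py <<'E'
import cv2,numpy as np,sys
for t in sys.argv[1:]:
    p=cv2.imread(f"pics/w{t}.png")[:,:,::-1].astype(int)
    m=(p[...,0]>90)&(p[...,1]<60)&(p[...,2]<60);m[:, :290]=0;m[:,360:]=0
    rows=np.arange(245,285);mid=[];L=[];Rr=[]
    # subpixel edges using red channel at sides over rows
    for r in range(222,300):
        c=np.nonzero(m[r])[0]
        if len(c): L.append((r,c[0]));Rr.append((r,c[-1]));mid.append((r,(c[0]+c[-1])/2))
    # bar-top slopes
    wh=(p.min(2)>140);wh[:285]=0;wh[325:]=0;wh[:,305:]=wh[:,305:];wh[:,:312]=0;wh[:,342:]=0
    v,u=np.nonzero(wh)
    f=lambda a:np.polyfit(*np.array(a).T,1)[0]*57.3
    print(t,"L %.2f R %.2f mid %.2f"%(f(L),f(Rr),f(mid)),"white u %.2f v %.2f"%(u.mean(),v.mean()),"top u %.2f"%np.nonzero(m[222:228])[1].mean(),"bot u %.2f"%np.nonzero(m[280:286])[1].mean())
E
python3 lag.py 5 6 7 8
```

```text
5 L 0.48 R -0.48 mid 0.00 white u nan v nan top u nan bot u 326.50
6 L 0.36 R -0.53 mid -0.08 white u 322.19 v 320.72 top u nan bot u 326.50
7 L 0.39 R -0.52 mid -0.07 white u 323.84 v 320.79 top u nan bot u 326.50
8 L 0.70 R -0.43 mid 0.13 white u 324.73 v 320.78 top u nan bot u 326.50lag.py:14: RuntimeWarning: Mean of empty slice.
  print(t,"L %.2f R %.2f mid %.2f"%(f(L),f(Rr),f(mid)),"white u %.2f v %.2f"%(u.mean(),v.mean()),"top u %.2f"%np.nonzero(m[222:228])[1].mean(),"bot u %.2f"%np.nonzero(m[280:286])[1].mean())
  ret = ret.dtype.type(ret / rcount)
```

>>> {"name": "step_arm", "arguments": {
  "moves": [
    [0, 0, 0, 0, 0, 0.01, 0.01],
    [0, 0, 0, 0, 0, 0, 0.01]
  ]
}}

```text
time: 12.05
tool_pos: [0.5584, 0.0815, 0.0564]
tool_rot: [0.001, 0.314, 0.949, 0.0]
contact_force: [-1.2, -2.5, 9.5]
gripper_width: 0.153
```

```bash
python3 st.py
```

```text
12.05 [0.5584 0.0815 0.0564] [-1.1904 -2.5102  9.4758] [-0.4367  0.3835  0.1473] -0.9177992993294565 [  0.8502 -31.1832 -28.6222   0.6332  -0.5743   0.1865] 0.1534005055127209
```

>>> {"name": "step_arm", "arguments": {
  "moves": [
    [0, 0, 0, 0, 0, 0.01, 0.01],
    [0, 0, 0, 0, 0, 0, 0.01]
  ]
}}

```text
time: 12.25
tool_pos: [0.5584, 0.0815, 0.0565]
tool_rot: [0.001, 0.319, 0.948, 0.0]
contact_force: [-1.0, -2.1, 9.9]
gripper_width: 0.152
```

```bash
python3 st.py; python3 look.py 9|head -2;python3 st.py; python3 lag.py 5 6 7 8 9 2>/dev/null
```

```text
12.25 [0.5584 0.0815 0.0565] [-0.9844 -2.1241  9.9015] [-0.38    0.415   0.1463] -0.907881440204956 [  0.8128 -31.2038 -28.6037   0.6363  -0.5569   0.2147] 0.15216835770596884
1898 [0.53977679 0.06717106 0.07888451] [0.57633556 0.09835729 0.08444006]
((0.557841420173645, 0.08266047388315201), (0.012872235849499702, 0.03888653218746185), 53.6102294921875) 0.08214477386882042
12.35 [0.5584 0.0815 0.0564] [-1.4157 -2.1882 10.3633] [-0.3846  0.3937  0.1928] -0.9079947863283374 [  0.8179 -31.2033 -28.6028   0.6331  -0.557    0.1778] 0.1471172465275776
5 L 0.48 R -0.48 mid 0.00 white u nan v nan top u nan bot u 326.50
6 L 0.36 R -0.53 mid -0.08 white u 322.19 v 320.72 top u nan bot u 326.50
7 L 0.39 R -0.52 mid -0.07 white u 323.84 v 320.79 top u nan bot u 326.50
8 L 0.70 R -0.43 mid 0.13 white u 324.73 v 320.78 top u nan bot u 326.50
9 L 1.04 R 0.23 mid 0.64 white u 325.91 v 320.76 top u nan bot u 326.50
```

View pics/w9.png

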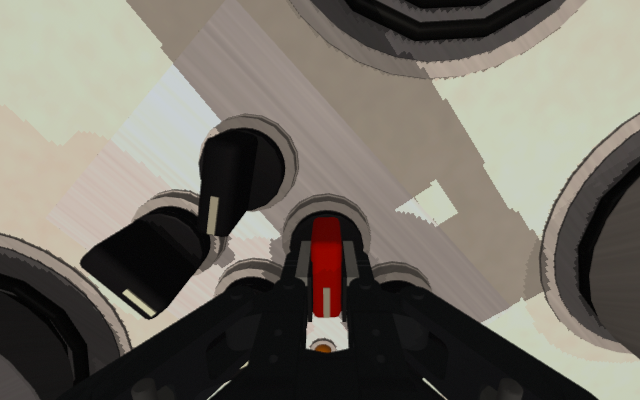

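Run:
```python
import cv2,numpy as np
a=[cv2.resize(cv2.imread(f"pics/w{t}.png")[205:330,290:365],None,fx=3.5,fy=3.5,interpolation=cv2.INTER_CUBIC) for t in(5,6,9)]
cv2.imwrite("pics/cmp.png",np.hstack(a))
```

```text
(no output)
```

View pics/cmp.png

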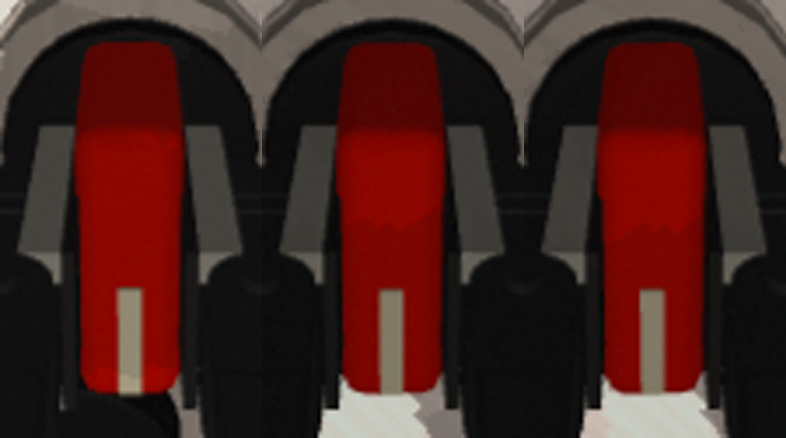

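>>> {"name": "step_arm", "arguments": {
  "moves": [
    [0, 0, 0, 0, 0, -0.01, 0.01],
    [0, 0, 0, 0, 0, 0, 0.01]
  ]
}}

```text
time: 12.55
tool_pos: [0.5584, 0.0814, 0.0564]
tool_rot: [0.001, 0.314, 0.949, 0.0]
contact_force: [-1.4, -1.8, 9.5]
gripper_width: 0.156
```

```bash
python3 st.py
```

```text
12.55 [0.5584 0.0814 0.0564] [-1.3887 -1.757   9.4693] [-0.4354  0.3719  0.1497] -0.9181379309484228 [  0.8311 -31.1825 -28.617    0.6353  -0.5728   0.1455] 0.15641999132691276
```

>>> {"name": "step_arm", "arguments": {
  "moves": [
    [0, 0, 0, 0, 0, -0.01, 0.01],
    [0, 0, 0, 0, 0, 0, 0.01]
  ]
}}

```text
time: 12.75
tool_pos: [0.5584, 0.0814, 0.0564]
tool_rot: [0.001, 0.309, 0.951, 0.0]
contact_force: [-1.1, -3.4, 9.6]
gripper_width: 0.151
```

```bash
python3 st.py
```

```text
12.75 [0.5584 0.0814 0.0564] [-1.0817 -3.4359  9.5819] [-0.3985  0.4168  0.1064] -0.9280138123389091 [  0.8823 -31.1638 -28.6308   0.6351  -0.5869   0.1196] 0.15091444461690876
```

>>> {"name": "step_arm", "arguments": {
  "moves": [
    [0, 0, 0, 0, 0, -0.01, 0.01],
    [0, 0, 0, 0, 0, 0, 0.01]
  ]
}}

```text
time: 12.95
tool_pos: [0.5584, 0.0814, 0.0564]
tool_rot: [0.001, 0.305, 0.952, 0.0]
contact_force: [-1.9, -2.6, 9.8]
gripper_width: 0.151
```

```bash
python3 st.py
```

```text
12.95 [0.5584 0.0814 0.0564] [-1.8574 -2.6045  9.8049] [-0.4063  0.4057  0.1444] -0.9379923027383001 [  0.9272 -31.1494 -28.6437   0.6348  -0.5998   0.0959] 0.15070349653242365
```

>>> {"name": "step_arm", "arguments": {
  "moves": [
    [0, 0, 0, 0, 0, -0.01, 0.01],
    [0, 0, 0, 0, 0, 0, 0.01]
  ]
}}

```text
time: 13.15
tool_pos: [0.5584, 0.0814, 0.0564]
tool_rot: [0.001, 0.3, 0.954, 0.0]
contact_force: [-1.5, -2.1, 9.2]
gripper_width: 0.15
```

```bash
python3 st.py; python3 look.py 10|head -2; python3 lag.py 9 10 2>/dev/null
```

```text
13.15 [0.5584 0.0814 0.0564] [-1.5017 -2.1428  9.218 ] [-0.4277  0.3735  0.122 ] -0.9479015470760264 [  0.9708 -31.1373 -28.6551   0.6373  -0.6101   0.074 ] 0.15024183588199863
1915 [0.53919531 0.06751542 0.07911363] [0.57684955 0.09797603 0.08398164]
((0.5578606128692627, 0.0827757865190506), (0.01296466588973999, 0.0390775166451931), 55.013221740722656) 0.08212171483443377
9 L 1.04 R 0.23 mid 0.64 white u 325.91 v 320.76 top u nan bot u 326.50
10 L 0.39 R -0.44 mid -0.03 white u 323.84 v 320.79 top u nan bot u 326.50
```

Run:
```python
from h import *
a,_=grab_frame("scene");b,_=grab_frame("side")
cv2.imwrite("pics/sd10.png",np.hstack([cv2.resize(a[80:330,230:530,::-1],(400,333)),cv2.resize(b[80:330,150:450,::-1],(400,333))]))
```

```text
(no output)
```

View pics/sd10.png

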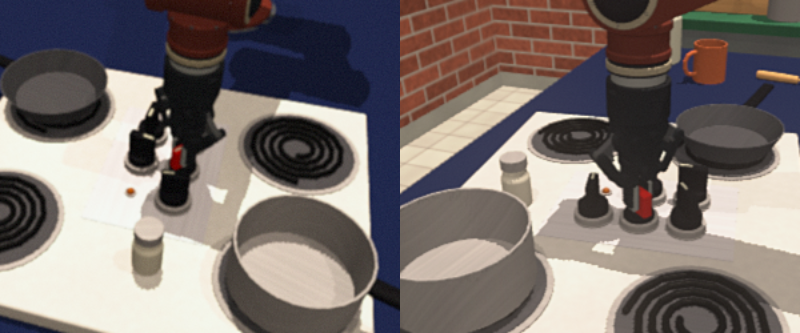

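>>> {"name": "step_arm", "arguments": {
  "moves": [
    [0, 0, 0, 0, 0, -0.01, 0.01],
    [0, 0, 0, 0, 0, -0.01, 0.01],
    [0, 0, 0, 0, 0, -0.01, 0.01],
    [0, 0, 0, 0, 0, -0.01, 0.01],
    [0, 0, 0, 0, 0, 0, 0.01]
  ]
}}

```text
time: 13.85
tool_pos: [0.5583, 0.0814, 0.0564]
tool_rot: [0.001, 0.281, 0.96, -0.0]
contact_force: [-1.5, -1.6, 9.4]
gripper_width: 0.154
```

```bash
cat > cap.py <<'E'
from h import *
import sys
t=sys.argv[1]
for n in("scene","side"):
    p,d=grab_frame(n);cv2.imwrite(f"pics/{n}_{t}.png",p[:,:,::-1])
E
python3 st.py; python3 look.py 11|head -2; python3 cap.py A
```

```text
13.85 [0.5583 0.0814 0.0564] [-1.5293 -1.6429  9.4486] [-0.4956  0.3764  0.0233] -0.9877893043635364 [  1.0862 -31.1032 -28.686    0.6297  -0.6426   0.0119] 0.15397355951592592
1914 [0.53934433 0.06734593 0.07890429] [0.57718648 0.09715628 0.08398644]
((0.5579017996788025, 0.08261989057064056), (0.012975108809769154, 0.03936324268579483), 57.17988586425781) 0.08211218750074535
```

>>> {"name": "step_arm", "arguments": {
  "moves": [
    [0, 0, 0, 0, 0, 0.01, 0.01],
    [0, 0, 0, 0, 0, 0.01, 0.01],
    [0, 0, 0, 0, 0, 0.01, 0.01],
    [0, 0, 0, 0, 0, 0.01, 0.01],
    [0, 0, 0, 0, 0, 0.01, 0.01],
    [0, 0, 0, 0, 0, 0.01, 0.01],
    [0, 0, 0, 0, 0, 0.01, 0.01],
    [0, 0, 0, 0, 0, 0.01, 0.01]
  ]
}}

```text
time: 14.85
tool_pos: [0.5584, 0.0815, 0.0564]
tool_rot: [0.001, 0.319, 0.948, 0.0]
contact_force: [-1.7, -1.3, 9.6]
gripper_width: 0.153
```

```bash
python3 st.py; python3 look.py 12|head -2; python3 cap.py B; python3 st.py; python3 lag.py 11 12 2>/dev/null
python3 - <<'E'
import cv2,numpy as np
o=[]
for n,(y,x) in(("scene",(170,335)),("side",(205,295))):
    for t in"AB":
        o.append(cv2.resize(cv2.imread(f"pics/{n}_{t}.png")[y:y+50,x:x+60],(390,290),interpolation=cv2.INTER_CUBIC))
cv2.imwrite("pics/AB.png",np.vstack([np.hstack(o[:2]),np.hstack(o[2:])]))
E
```

```text
14.85 [0.5584 0.0815 0.0564] [-1.6795 -1.3037  9.584 ] [-0.4241  0.3763  0.2399] -0.9076697697475596 [  0.7462 -31.2166 -28.5856   0.6229  -0.5445   0.1414] 0.15250848385726642
1902 [0.53978181 0.06739742 0.07919887] [0.57613273 0.09843536 0.08414923]
((0.5580435395240784, 0.08251646161079407), (0.01289642695337534, 0.03958898410201073), 53.58757781982422) 0.08214553765391408
15.05 [0.5584 0.0815 0.0564] [-1.6131 -1.3476  9.3379] [-0.4488  0.3528  0.1173] -0.9079838856718546 [  0.8337 -31.2046 -28.6009   0.6243  -0.5605   0.1765] 0.15103108006598523
11 L 0.36 R -0.44 mid -0.04 white u 321.99 v 320.75 top u nan bot u 326.50
12 L 1.05 R 0.32 mid 0.68 white u 325.86 v 320.74 top u nan bot u 326.50
```

View pics/AB.png

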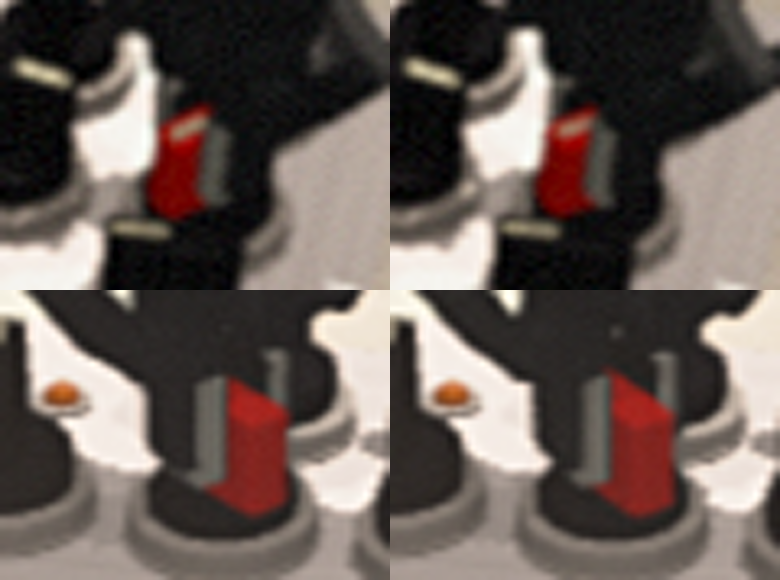

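The torque rises elastically and repeats on the way back, so this looks like contact with a slightly springy stop at about 48–50°. I'll press a little more to be sure of exceeding 3 N, hold, then ease off.

>>> {"name": "step_arm", "arguments": {
  "moves": [
    [0, 0, 0, 0, 0, 0.005, 0.01],
    [0, 0, 0, 0, 0, 0.005, 0.01],
    [0, 0, 0, 0, 0, 0, 0.01]
  ]
}}

```text
time: 15.35
tool_pos: [0.5584, 0.0815, 0.0565]
tool_rot: [0.001, 0.324, 0.946, 0.0]
contact_force: [-1.6, -1.7, 9.1]
gripper_width: 0.153
```

```bash
python3 st.py
```

```text
15.35 [0.5584 0.0815 0.0565] [-1.5546 -1.6662  9.0566] [-0.3789  0.4173  0.2383] -0.8980797964903563 [  0.747  -31.2258 -28.5854   0.6293  -0.5425   0.2442] 0.15330286833312906
```

>>> {"name": "step_arm", "arguments": {
  "moves": [
    [0, 0, 0, 0, 0, 0, 0.01],
    [0, 0, 0, 0, 0, -0.01, 0.01],
    [0, 0, 0, 0, 0, -0.01, 0.01],
    [0, 0, 0, 0, 0, -0.01, 0.01],
    [0, 0, 0, 0, 0, -0.01, 0.01],
    [0, 0, -0.001, 0, 0, 0, 0.01],
    [0, 0, -0.001, 0, 0, 0, 0.01]
  ]
}}

```text
time: 16.05
tool_pos: [0.5583, 0.0815, 0.0575]
tool_rot: [0.001, 0.305, 0.952, 0.0]
contact_force: [1.8, -2.1, 4.3]
gripper_width: 0.154
```

```bash
python3 st.py
```

```text
16.05 [0.5583 0.0815 0.0575] [ 1.8105 -2.0746  4.292 ] [-0.4346 -0.3346  0.1369] -0.9378084254067024 [  1.283  -33.6727 -29.5227   0.6538   0.457    0.1361] 0.15376163298726625
```

>>> {"name": "step_arm", "arguments": {
  "moves": [
    [0, 0, 0, 0, 0, 0, 0.01]
  ]
}}

```text
time: 16.15
tool_pos: [0.5583, 0.0814, 0.0576]
tool_rot: [0.001, 0.305, 0.952, 0.0]
contact_force: [1.6, -2.2, 6.4]
gripper_width: 0.157
```

```bash
python3 st.py; python3 look.py 13|head -2
```

```text
16.15 [0.5583 0.0814 0.0576] [ 1.5799 -2.1583  6.4118] [-0.4651 -0.2031  0.1332] -0.9377524960573841 [  1.3628 -32.5607 -28.6169   0.7163   0.3105   0.1345] 0.15678319906686983
1918 [0.53931241 0.06752907 0.08013974] [0.57692993 0.09807725 0.08508737]
((0.5579873919487, 0.0827377662062645), (0.01297430694103241, 0.03950798138976097), 54.674034118652344) 0.08332245401006544
```

>>> {"name": "step_arm", "arguments": {
  "moves": [
    [0, 0, -0.001, 0, 0, 0, 0.01],
    [0, 0, 0, 0, 0, 0, 0.01]
  ]
}}

```text
time: 16.45
tool_pos: [0.5582, 0.0815, 0.0584]
tool_rot: [0.001, 0.305, 0.952, 0.0]
contact_force: [4.0, -2.1, 4.6]
gripper_width: 0.153
```

```bash
python3 st.py; python3 look.py 14|head -2;python3 st.py
```

```text
16.45 [0.5582 0.0815 0.0584] [ 4.0146 -2.1237  4.5748] [-0.4984 -0.5235  0.1479] -0.9376615983241345 [  1.6886 -32.7693 -28.1009   0.8106   0.8218   0.1383] 0.1525006732173409
1914 [0.53956061 0.06745329 0.08078645] [0.57620952 0.09804826 0.08594307]
((0.5581406354904175, 0.08251466602087021), (0.013005104847252369, 0.03992088884115219), 54.18674087524414) 0.08406137350244697
16.55 [0.5582 0.0815 0.0584] [ 4.5565 -3.552   4.7217] [-0.5251 -0.6256  0.1652] -0.9376070030593141 [  1.8594 -32.6186 -27.7029   0.872    1.0127   0.1393] 0.15337743289834457
```

>>> {"name": "step_arm", "arguments": {
  "moves": [
    [0, 0, -0.001, 0, 0, 0, 0.01],
    [0, 0, 0, 0, 0, 0, 0.01]
  ]
}}

```text
time: 16.75
tool_pos: [0.5582, 0.0815, 0.0593]
tool_rot: [0.001, 0.305, 0.952, 0.0]
contact_force: [4.4, -3.2, 4.2]
gripper_width: 0.149
```

```bash
python3 st.py; python3 look.py 15|head -2;python3 st.py
```

```text
16.75 [0.5582 0.0815 0.0593] [ 4.3639 -3.204   4.2381] [-0.5658 -0.7501  0.137 ] -0.937616441861154 [  1.9409 -32.9329 -27.7168   0.8861   1.2169   0.1389] 0.14947372662696373
1889 [0.53937787 0.06717679 0.08205069] [0.57655729 0.09788568 0.08710175]
((0.5581293106079102, 0.08255859464406967), (0.012960847467184067, 0.039567459374666214), 54.537208557128906) 0.08493300098645216
16.85 [0.5582 0.0815 0.0592] [ 4.1798 -2.1396  3.9711] [-0.512  -0.8092  0.1058] -0.9376079345724151 [  1.9418 -32.9735 -27.7721   0.887    1.2204   0.1388] 0.1506453722222492
```

The knob rose past the 4.5 mm latch level (now about 3.4 mm down), so it is at its stop. I'll let it out the rest of the way, relax the twist and open the jaws.

>>> {"name": "step_arm", "arguments": {
  "moves": [
    [0, 0, -0.001, 0, 0, 0, 0.01],
    [0, 0, -0.001, 0, 0, 0, 0.01],
    [0, 0, -0.001, 0, 0, -0.01, 0.01],
    [0, 0, 0, 0, 0, -0.01, 0.01],
    [0, 0, 0, 0, 0, 0, 0.01]
  ]
}}

```text
time: 17.35
tool_pos: [0.5581, 0.0815, 0.062]
tool_rot: [0.001, 0.295, 0.955, 0.0]
contact_force: [4.9, -1.8, 3.0]
gripper_width: 0.149
```

```bash
python3 look.py 16|head -2;python3 st.py
```

```text
1890 [0.53930171 0.06745829 0.08456202] [0.57757015 0.0977633  0.08939723]
((0.5583761930465698, 0.08229095488786697), (0.01295064203441143, 0.039971884340047836), 55.424102783203125) 0.08761811455947331
17.45 [0.5581 0.0815 0.062 ] [ 4.7275 -2.7287  2.561 ] [-0.5336 -0.933   0.1552] -0.9575310368225768 [  2.0327 -33.5655 -28.2065   0.8784   1.4272   0.098 ] 0.14937463009596327
```

>>> {"name": "step_arm", "arguments": {
  "moves": [
    [0, 0, 0, 0, 0, 0, 0.02],
    [0, 0, 0, 0, 0, 0, 0.034],
    [0, 0, 0, 0, 0, 0, 0.034],
    [0, 0, 0, 0, 0, 0, 0.034]
  ]
}}

```text
time: 17.85
tool_pos: [0.5562, 0.082, 0.0609]
tool_rot: [-0.001, 0.295, 0.955, -0.0]
contact_force: [-0.2, -0.9, 0.4]
gripper_width: 0.397
```

```bash
python3 look.py 17|head -2;python3 st.py
```

```text
1983 [0.53931571 0.06774699 0.08458393] [0.57692776 0.09744271 0.0904702 ]
((0.5581314563751221, 0.08255934715270996), (0.013568829745054245, 0.039919737726449966), 58.25714111328125) 0.08846746967422095
17.95 [0.5567 0.0819 0.0613] [-0.5837 -0.0015  0.7478] [0.0331 0.0006 0.0461] -0.9575378756415831 [  0.0186 -35.7809 -32.4921   0.0039   0.0115   0.0004] 0.4013564014335434
```

View pics/w17.png

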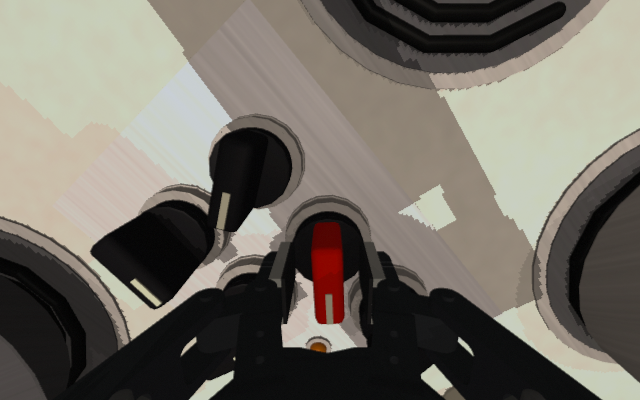

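The knob top is back at 0.0885. On release it relaxed about 3° to roughly 48° of turn, which matches the felt stop. I'll back off upward.

>>> {"name": "step_arm", "arguments": {
  "moves": [
    [0, 0, -0.008, 0, 0, 0, 0.034],
    [0, 0, -0.015, 0, 0, 0, 0.034],
    [0, 0, -0.02, 0, 0, 0, 0.034],
    [0, 0, -0.03, 0, 0, 0, 0.034],
    [0, 0, -0.04, 0, 0, 0, 0.034],
    [0, 0, -0.04, 0, 0, 0, 0.034],
    [0, 0, 0, 0, 0, 0, 0.034],
    [0, 0, 0, 0, 0, 0, 0.034]
  ]
}}

```text
time: 18.75
tool_pos: [0.5583, 0.0817, 0.218]
tool_rot: [0.002, 0.295, 0.955, 0.001]
contact_force: [-0.0, 0.2, -0.5]
gripper_width: 0.395
```

```bash
python3 look.py 18;python3 st.py; python3 cap.py Z
python3 - <<'E'
from h import *
a=cv2.imread("pics/scene_Z.png");b=cv2.imread("pics/side_Z.png")
cv2.imwrite("pics/z.png",np.hstack([cv2.resize(a[80:330,230:530],(400,333)),cv2.resize(b[80:330,150:450],(400,333))]))
E
```

```text
473 [0.53967279 0.06816991 0.08591124] [0.57685793 0.09652889 0.09051815]
((0.5582849979400635, 0.08223076909780502), (0.012962574139237404, 0.0386047288775444), 58.07444763183594) 0.08836116206106842
white 0 
tcp [0.55833695 0.08172176 0.2179571 ] [2.37428829e-03 2.95425460e-01 9.55362515e-01 7.90832640e-04] [-0.02116638  0.17100304 -0.51811368] [0.00337799 0.0105217  0.01302694] [ 1.34384075e-02 -8.64598502e-02  1.77276348e+00  4.12606817e-05
  1.45028413e+00 -9.57559190e-01]
ctl 0.77 [287.6, 131.2] [0.496 0.081 0.055] [0.473 0.056 0.032] [0.52 0.1  0.09]
ctl 0.76 [245.0, 167.2] [0.502 0.021 0.055] [0.48  0.009 0.032] [0.526 0.039 0.09 ]
ctl 0.64 [283.4, 208.2] [0.559 0.027 0.055] [0.54  0.003 0.032] [0.587 0.045 0.09 ]
ctl 0.57 [364.0, 214.9] [0.612 0.09  0.055] [0.595 0.066 0.032] [0.626 0.112 0.09 ]
18.85 [0.5566 0.0817 0.2143] [-0.3285  0.423   0.3228] [-0.0518  0.0368  0.0089] -0.9575926336561291 [  0.0117 -34.3837 -38.0525   0.0004  -0.0163   0.    ] 0.4001101674315685
```

View pics/z.png

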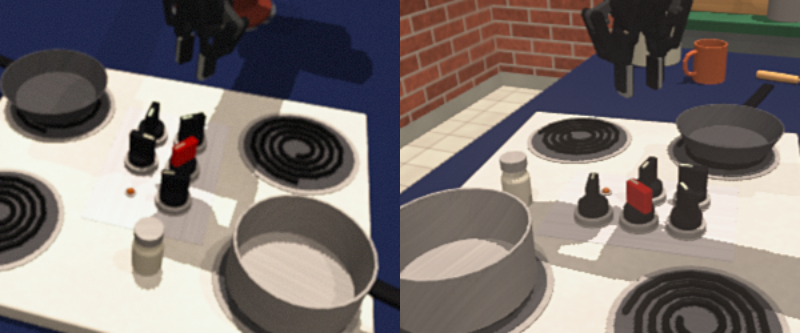

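```bash
python3 -c "
from plant import *
print(job_done())"
```

```text
the job is handed in; nothing more can be done
None
```

I switched the coil on and handed the job in at about 19 s of the 64 s allowed. I gripped the red bar, pushed the knob about 6.2 mm in and turned it clockwise to its stop. There I pressed gently and eased off, let the knob rise, opened the jaws and backed away.

- **Push:** the camera put the bar's top 6.2 mm lower, which is past the lock at 4.5 mm and short of the bottom at 10.5 mm.
- **Stop:** torque began to build at about 48° of turn and reached about 0.22 N·m. It repeated the same way when I backed off and pressed again. On release the knob relaxed about 3°, back to roughly 48°.
- **Release:** the bar's top is back at its starting height (0.0884 m against 0.0883 m). The pointer is now at about −32°, having started at +16.5°.
- **Surroundings:** the black knobs, pans and salt shaker look unmoved in the pictures. The gripper is clear of everything and reads no force.

**Unconfirmed or conflicting:**
- **Force at the stop:** I could not measure it directly. From the torque and a likely radius of about 2 cm I estimate around 10 N, which is between the required 3 N and the 22 N limit.
- **Soft stop:** the stop is described as hard but felt springy. The knob still turned a few degrees after first contact.
- **Lift force:** while I let the knob rise, the vertical force read 2 to 4 N below what the spring should give. A sideways force of about 5 N went with it and vanished when the jaws opened.

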